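Ready a die for its strip: slug drawer home, stock pusher held back at its mark

ROBOT

A 7-joint arm with a two-finger parallel gripper is mounted at the origin on the work surface. World frame = base frame: x ahead of the robot, y to its left, z up, the work surface at z = 0. Lengths are in m, angles in rad, forces in N, time in s.
With the tool pointing down it reaches from about 0.4 to 0.75 m from the base axis. Payload 19.5 kg.
Tool frame: the origin (TCP) lies at the very end of the fingers, on their centre line; the grasp point (between the pads) lies 19 mm behind it (tcp_to_grasp is the distance from the TCP to the grasp point, in m); z points along the fingers, y is the line along which they close (so a half turn about z gives the same grasp; the last joint's range is limited). The gripper opens to 85 mm and grips with 20 to 120 N. Pads are 22 mm wide; open, the fingers measure 114 mm over their backs; the gripper's body (76 mm by 85 mm) begins 54 mm behind the grasp point. The pads swing forward as they close: fully open they stand 13 mm farther back than shut.
Start: joints at [-1.272, 0.707, -0.028, 1.485, 0.022, 0.951, -0.075], TCP at [0.192, 0.542, 0.231] pointing down, gripper open.
Joint ranges: [-2.71, 2.71], [-0.32, 2.16], [-1.57, 1.52], [0, 2.45], [-1.46, 4.6], [0, 2.02], [-2.83, 2.83]. Speed limits (rad/s): [1.89, 1.89, 2.57, 2.57, 3.01, 3.01, 3.01].

INTERFACE

Orientations are given as a unit quaternion [x, y, z, w].
In Python, from rig import get_state, grab_frame, camera_info, sign_off, recognise, spot_point, tcp_to_grasp gives the robot as it stands.
- The arm moves only by the shell command python3 -m jog 'ROWS' [FORCE]. ROWS is a JSON list of rows, 1 to 12 of them, each an object with the fields aperture (the finger opening in m), trans (a list: dx, dy, dz in shares of the most that a row can go, 1 being 62.5 mm), yaw (a turn about the tool's z in fractions of the full range, 1 being 45 degrees); a field left out counts as zero (the opening has to be given); each row shifts and turns the commanded pose from where the row before left it, along the tool's axes as they then stand; what a row does not reach is not made up. A row lasts 1/8 s, in which the tool goes at most 0.0625 m and 0.188 rad, less where a joint would pass 70% of its speed; a pose out of reach is approached as far as the arm can. The fingers move at their own pace and stop on an object; FORCE is the grip in N (left out, the last holds). Time passes only in rows, so rows that do not move let the fingers close. It prints the time, the measured TCP pose, the force, the opening and the grip force at its end. A shift or turn number past 1, either way, is cut back to 1. Input that does not fit is refused with a message, and nothing moves.
- get_state(): the state, without advancing time (a new reading comes with each control period).
- grab_frame(name): name is "side" or "top" or "wrist"; returns (picture, depth): 400x640x3 uint8, red, green, blue; 400x640 float32, m along the optical axis (not along the pixel's ray), 0 where there is no reading.
- camera_info(name): a dict with "intrinsics" (3x3 intrinsics, pixels), "k1" (the pictures are not rectified: a ray, as slopes to the right and down, at radius r is drawn at 1 + k1 r^2 times it, then the intrinsics apply), "R" (3x3) and "t" (3): a world point X has camera coordinates R X + t; the wrist camera has in their place "hand_eye" (4x4, takes a point from camera to tool coordinates, whose origin is the TCP and whose axes are the flange's). Camera axes: x right, y down, z forward; pixel columns grow to the right and rows downward; lengths in m; the calibration is good to about 2 mm. A picture is of the moment at which its call begins: read the wrist's pose just before it. camera_info takes no time and is no camera call.
- sign_off(): hands the job in; it is judged then, once.
Trained networks look in the newest picture that a camera, given by its name, has taken for a name from the list of things; names that differ only in an ending like _2 or _b are one class to them, and where a whole thing is asked for, a point or a joint stands for the part that bears it (a point fixed in the world has none). Each returns a list of dicts, best first, with "conf" (0 to 1); they miss things now and then, are a little off and sometimes report something else, mostly with a low value. They report only what shows in the picture. A call takes as long as a camera call.
- recognise(camera, name): "position" ([column, row] in pixels, amid what is visible of it).
- spot_point(camera, name): "position" ([column, row] in pixels: a listed point, or the origin of a listed thing).
The state is a dict: "time_s": time; "q": joint angles; "dq": joint speeds; "tau": joint torques, N m; "ee_pos": TCP position; "tcp_rot": TCP orientation; "ft_force": force on the tool from outside, world axes, zero at the start; "torque": the same for the moment, N m; "grip_width": finger opening in m; "grasp_force": force on a finger pad.
Only numpy, scipy, OpenCV 4.12 (cv2) and the standard library are available. Lean on these libraries where they do the work, as an engineer would, in place of code of your own. Each camera call takes 0.05 s, during which the arm holds its last target. There are 200 camera calls.

TASK

This blanking die is about to have its strip slid in by hand. Push the open slug drawer under it fully home until it seats in its detent, then grip the knob of the sprung stock pusher, pull its rod out until the ring groove on the rod is level with the mouth of the barrel, and finish while still holding it there, without letting go. Leave the can, the ball cage and the tin of pins where they stand.

Things in the scene. Friction and masses are not known exactly. Their poses are not given: they have to be found in the camera images.
- die: Lower half of a steel blanking die, fixed. Origin: bench level under its middle, z up; its front looks along its own -x, towards the robot. Shoe 240 (x) by 360 (y) mm, top at 90 mm; plates on it reach 130 mm; two rear posts 234 mm. A metal strip waits on its +y side, 112 mm high, out to y +315 mm. The slug drawer opens at the front on the -y half; the sprung stock pusher sticks out on the +y half.
- slug_drawer (a joint): How far the drawer under the shoe is open, m: 0 = fully home, front plate flush with the shoe's front; grows as it comes out along the die's -x; starts 40 to 80 mm open. Drag about 1 N. Over the last 13 mm a sprung ball (the detent) resists with about 5 N, then from about 4 mm on snaps it in to a hard stop at 0.
- drawer_handle (a point): Middle of the drawer's bow handle; moves with the drawer, axes as the die's. The grip is a 10 mm round bar along y, 72 mm between its legs, 34 mm over the bench, 32 mm in front of the drawer's front plate (148 mm wide, 4 to 60 mm over the bench). Drawer home: at x -154, y -75, z 34 mm in the die's frame.
- pull_rod: Pusher's pull rod, slides along the die's x only. Origin: middle of its black pull knob, a cylinder 32 mm across and 24 mm long along x; axes as the die's. At rest the origin is at x -217, y +85, z 114 mm in the die's frame, free air below. Behind it the 10 mm rod runs bare to the barrel's mouth, 62 mm from the origin. A spring draws it back in: 6 N at rest, 14 N at the mark; hard stop 45 mm out.
- rod_mark (a point): Middle of the length mark, a 3 mm wide dark ring groove round the rod, on its axis, 92 mm behind (+x of) the knob's middle; axes as the die's. At rest hidden 30 mm inside the barrel: the rod must come out 30 mm to bring it level with the mouth.
- barrel_mouth (a point): Centre of the barrel's mouth, where the rod comes out; fixed at x -155, y +85, z 114 mm in the die's frame, axes as the die's. The barrel is a 24 mm steel tube along x with a dark 26 mm collar at its mouth; it reaches 35 mm out from the shoe's front.
- spray_can: Bystander: spray can, 62 mm across, 175 mm high, standing beside the die. Origin: centre of its underside.
- ball_cage: Bystander: brass ball cage of a guide post, a tube 42 mm across and 75 mm high, standing on end beside the die. Origin: centre of its underside.
- pin_tin: Bystander: open tin of dowel pins, 85 by 65 mm, 38 mm high, beside the die. Origin: centre of its underside.

How it is judged:
On the way, in this order (a step that is already met when the one before it is completed fails the run):
1. the slug drawer is fully home in its detent (value of joint slug_drawer below 0.003 m), for 0.3 s.
2. the rod is held at its length mark (x of rod_mark in the frame of barrel_mouth between -0.004 and 0.004 m and contact force between the fingers and pull_rod above 4 N and value of joint slug_drawer below 0.003 m), for 0.5 s.
At the end, for the whole second after the job is handed in: The fingers hold the pull rod still (contact force over 4 N) with the middle of its ring groove within 4 mm of the barrel's mouth, and the slug drawer is home (less than 3 mm open) (all of step 2 and linear speed of pull_rod below 0.01 m/s); the arm keeps its last pose, push and grip.
It fails at once if a bystander was shifted by more than 30 mm or knocked over (distance of any of spray_can, ball_cage, pin_tin from where it was at the start of the episode above 0.03 m or angle between any of spray_can, ball_cage, pin_tin's own z axis and vertical above 0.5 rad).
It also fails if it takes over 51 s, if anything falls off the work surface, if the arm or the gripper's body presses on something with over 40 N, if the wrist force passes 120 N, or if a joint passes its speed limit or range.

## Working session

There is one attempt and no reset: what is moved stays moved. The work goes in short steps, Python scripts to look and compute and a shell command to move; the robot and the scene stay as the last step left them, time stands still between calls to the robot, and variables do not carry over. Pictures are saved under pics/ and viewed, at most 10 in all, crops included, and the job is handed in when it is done.

```bash
ls; mkdir -p pics; cat > h.py <<'E'
import numpy as np, cv2
from rig import *
from scipy.spatial.transform import Rotation as Ro
def ray(c,px):
    i=camera_info(c);K=np.array(i["intrinsics"]);k=float(i["k1"])
    p=cv2.undistortPoints(np.array([[px]],float),K,np.array([k,0,0,0.]))[0,0]
    return np.array([p[0],p[1],1.])
def world(c,px,z=None,depth=None,st=None):
    """px -> world; by depth along the axis or by known height z"""
    i=camera_info(c);d=ray(c,px)
    if c=="wrist":
        H=np.array(i["hand_eye"]);T=Ro.from_quat(st["tcp_rot"]).as_matrix()
        R=T@H[:3,:3];o=T@H[:3,3]+np.array(st["ee_pos"])
    else:
        R=np.array(i["R"]).T;o=-R@np.array(i["t"])
    v=R@d
    s=depth if z is None else (z-o[2])/v[2]
    return o+v*s
E
python3 - <<'E'
from h import *
st=get_state();print({k:np.round(v,3).tolist() for k,v in st.items()})
zs=dict(drawer_handle=.034,pull_rod=.114,barrel_mouth=.114,die=0,spray_can=0,ball_cage=0,pin_tin=0)
for c in("side","top"):
    im,d=grab_frame(c);cv2.imwrite(f"pics/{c}.png",im[:,:,::-1])
    for n,z in zs.items():
        for r in spot_point(c,n)[:2]:
            p=r["position"];dd=d[int(np.clip(p[1],0,399)),int(np.clip(p[0],0,639))]
            print(c,n,round(r["conf"],2),np.round(p),np.round(world(c,p,z=z),3),np.round(world(c,p,depth=dd),3))
E
```

```text
pics
{'time_s': 0.0, 'q': [-1.272, 0.707, -0.028, 1.485, 0.022, 0.951, -0.075], 'dq': [-0.0, -0.0, 0.0, -0.001, -0.001, -0.001, 0.001], 'tau': [-0.0, -88.32, 1.234, -23.618, 0.017, 0.006, -0.0], 'ee_pos': [0.192, 0.542, 0.231], 'tcp_rot': [0.17, 0.986, -0.001, -0.0], 'ft_force': [-0.361, -0.613, 0.59], 'torque': [0.026, -0.023, 0.032], 'grasp_force': 0.0, 'grip_width': 0.086}
side drawer_handle 0.75 [326. 246.] [ 0.595 -0.094  0.034] [ 0.592 -0.097  0.037]
side drawer_handle 0.74 [425. 275.] [ 0.688 -0.285  0.034] [ 0.697 -0.279  0.024]
side pull_rod 0.74 [263. 194.] [0.543 0.055 0.114] [0.538 0.047 0.121]
side barrel_mouth 0.56 [282. 178.] [0.609 0.078 0.114] [0.604 0.071 0.119]
side die 0.58 [345. 200.] [0.769 0.04  0.   ] [ 0.684 -0.052  0.088]
side spray_can 0.76 [384. 323.] [ 0.562 -0.3    0.   ] [ 0.54  -0.319  0.033]
side ball_cage 0.81 [424. 273.] [ 0.721 -0.26  -0.   ] [ 0.696 -0.277  0.028]
side pin_tin 0.86 [218. 198.] [0.529 0.256 0.   ] [0.506 0.206 0.037]
top drawer_handle 0.76 [343. 191.] [ 0.605 -0.09   0.034] [ 0.606 -0.093  0.003]
top pull_rod 0.85 [281. 215.] [0.543 0.065 0.114] [0.544 0.064 0.13 ]
top barrel_mouth 0.76 [275. 190.] [0.603 0.08  0.114] [0.603 0.08  0.122]
top die 0.76 [297. 126.] [0.777 0.034 0.   ] [0.752 0.03  0.13 ]
top die 0.7 [279. 215.] [0.539 0.078 0.   ] [0.544 0.068 0.127]
top spray_can 0.84 [418. 209.] [ 0.561 -0.297  0.   ] [ 0.563 -0.266  0.107]
top ball_cage 0.69 [215. 216.] [0.534 0.247 0.   ] [0.534 0.244 0.011]
top ball_cage 0.63 [406. 150.] [ 0.718 -0.26   0.   ] [ 0.712 -0.248  0.049]
top pin_tin 0.65 [213. 218.] [0.529 0.251 0.   ] [0.53  0.246 0.022]
top pin_tin 0.55 [419. 211.] [ 0.556 -0.299  0.   ] [ 0.558 -0.265  0.117]
```

View pics/side.png

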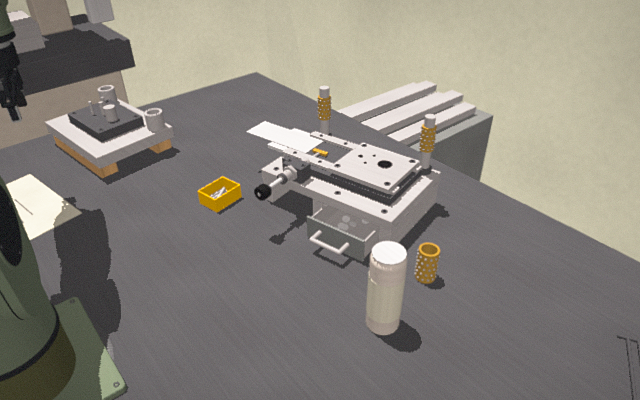

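View pics/top.png

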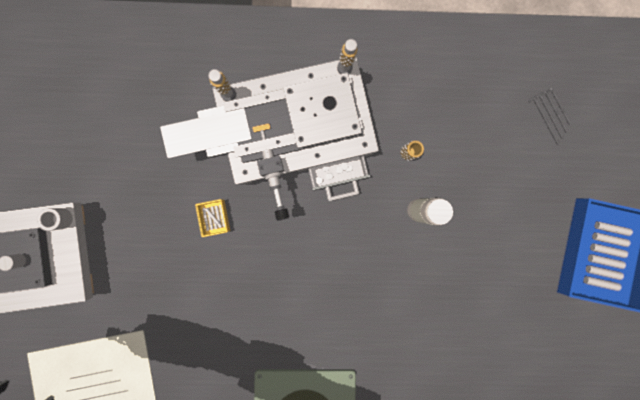

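The side view shows the knob near (263,192), the handle near (328,245) and the can in front of the cage. The top view shows the knob at (281,213) and the handle at (343,190). Both agree with a die yaw of about 12° and an origin near (0.772, 0.030), with the drawer about 40 mm open. I'll turn the tool and move in front of the handle, staying high.

Units first: shifts go in shares of 62.5 mm and turns go in shares of 45 degrees. So -0.055 m is -0.88, -0.018 m is -0.288, -0.183 rad is -0.233.

```bash
python3 -m jog '[{"aperture":0,"yaw":-0.233},{"aperture":0,"yaw":-0.233},{"aperture":0,"yaw":-0.233},{"aperture":0,"trans":[-0.288,-0.88,0]},{"aperture":0,"trans":[-0.288,-0.88,0]},{"aperture":0,"trans":[-0.288,-0.88,0]},{"aperture":0,"trans":[-0.288,-0.88,0]},{"aperture":0,"trans":[-0.288,-0.88,0]},{"aperture":0,"trans":[-0.288,-0.88,0]},{"aperture":0,"trans":[-0.288,-0.88,0]},{"aperture":0,"trans":[-0.288,-0.88,0]},{"aperture":0,"trans":[-0.288,-0.88,0]}]' 60
python3 - <<'E'
from h import *
st=get_state();im,d=grab_frame("wrist");cv2.imwrite("pics/w1.png",im[:,:,::-1])
print(np.round(st["ee_pos"],3),np.round(Ro.from_quat(st["tcp_rot"]).as_matrix(),3).tolist())
for n,z in dict(drawer_handle=.034,pull_rod=.114,barrel_mouth=.114).items():
    for r in spot_point("wrist",n)[:2]:
        print(n,round(r["conf"],2),np.round(r["position"]),np.round(world("wrist",r["position"],z=z,st=st),3))
E
```

```text
time_s: 2.3
ee_pos: [0.4538, 0.0893, 0.2315]
tcp_rot: [-0.104, 0.995, 0.0, 0.0]
ft_force: [1.1, 2.2, -0.8]
grip_width: 0.0002
grasp_force: 0.0
[0.454 0.089 0.231] [[-0.978, -0.207, 0.0], [-0.207, 0.978, 0.0], [-0.001, 0.0, -1.0]]
drawer_handle 0.76 [126. 261.] [ 0.591 -0.095  0.034]
pull_rod 0.79 [263. 290.] [0.544 0.06  0.114]
```

View pics/w1.png

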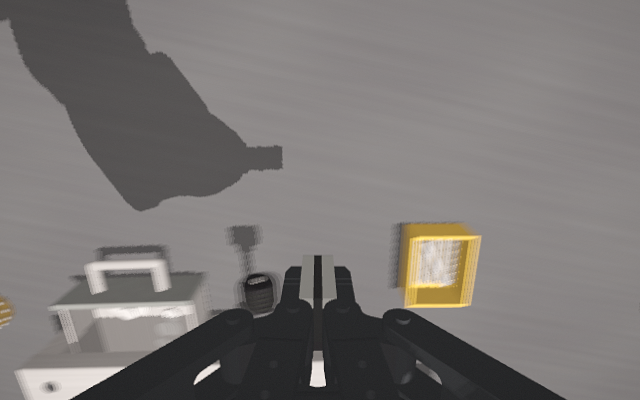

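The wrist view shows the handle bar at (128,263) and the knob at (258,292), which agrees with the fixed cameras. Next I move in front of the handle and down.

To row units: -0.052 m is -0.832, -0.014 m is -0.224.

```bash
python3 -m jog '[{"aperture":0,"trans":[-0.224,-0.832,0]},{"aperture":0,"trans":[-0.224,-0.832,0]},{"aperture":0,"trans":[-0.224,-0.832,0]},{"aperture":0,"trans":[-0.208,-0.832,0]},{"aperture":0,"trans":[0,0,0.832]},{"aperture":0,"trans":[0,0,0.832]},{"aperture":0,"trans":[0,0,0.832]},{"aperture":0,"trans":[0,0,0.8]},{"aperture":0},{"aperture":0}]'
python3 - <<'E'
from h import *
st=get_state();print(np.round(st["ee_pos"],4),np.round(st["ft_force"],1))
im,d=grab_frame("side");cv2.imwrite("pics/s2.png",cv2.resize(im[150:310,220:460,::-1],None,fx=3,fy=3))
E
```

```text
time_s: 3.75
ee_pos: [0.5506, -0.1003, 0.0272]
tcp_rot: [-0.104, 0.995, -0.0, 0.001]
ft_force: [-0.3, 0.2, 1.1]
grip_width: -0.0001
grasp_force: 0.0
[ 0.5506 -0.1003  0.0272] [-0.3  0.2  1.1]
```

View pics/s2.png

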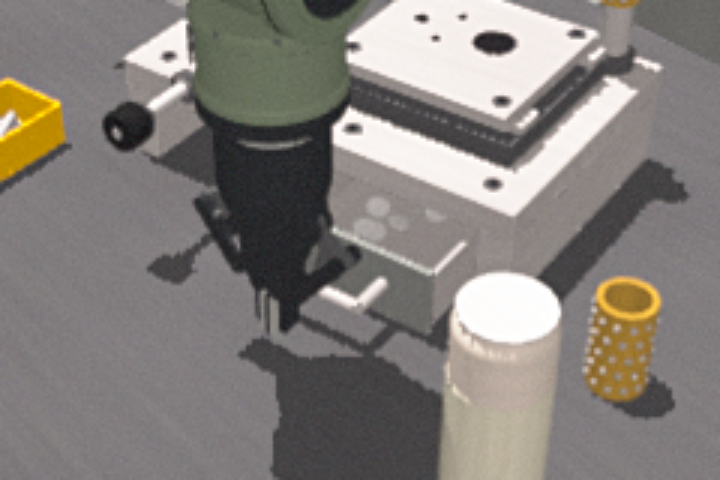

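The fingers stand just in front of the bow handle, clear of the can. Now I push along the die's +x.

To row units: -0.01 m is -0.16, -0.008 m is -0.128.

```bash
python3 -m jog '[{"aperture":0,"trans":[-0.128,0,0.064]},{"aperture":0,"trans":[-0.16,0,0]},{"aperture":0,"trans":[-0.16,0,0]},{"aperture":0,"trans":[-0.16,0,0]},{"aperture":0,"trans":[-0.128,0,0]},{"aperture":0,"trans":[-0.096,0,0]},{"aperture":0,"trans":[-0.096,0,0]},{"aperture":0}]'; python3 -m jog '[{"aperture":0,"trans":[-0.064,0,0]},{"aperture":0,"trans":[-0.064,0,0]},{"aperture":0}]'
```

```text
time_s: 4.8
ee_pos: [0.6069, -0.089, 0.0213]
tcp_rot: [-0.104, 0.995, -0.0, 0.0]
ft_force: [-0.6, 0.1, 0.6]
grip_width: -0.0
grasp_force: 0.0
time_s: 5.18
ee_pos: [0.6147, -0.0874, 0.0213]
tcp_rot: [-0.104, 0.995, -0.0, 0.0]
ft_force: [-0.3, 0.1, 0.7]
grip_width: -0.0002
grasp_force: 0.0
```

To row units: -0.003 m is -0.048.

```bash
python3 -m jog '[{"aperture":0,"trans":[-0.048,0,0]},{"aperture":0}]'; python3 -m jog '[{"aperture":0,"trans":[-0.048,0,0]},{"aperture":0}]'; python3 -m jog '[{"aperture":0,"trans":[-0.048,0,0]},{"aperture":0}]';python3 - <<'E'
from h import *
for c in("side","top"):
    im,d=grab_frame(c)
    cv2.imwrite(f"pics/{c}3.png",cv2.resize(im[150:310,220:460,::-1],None,fx=3,fy=3) if c=="side" else cv2.resize(im[100:240,220:440,::-1],None,fx=3,fy=3))
    print(c,[(round(r["conf"],2),np.round(world(c,r["position"],z=.034),3)) for r in spot_point(c,"drawer_handle")[:2]])
E
```

```text
time_s: 5.42
ee_pos: [0.6175, -0.0867, 0.0213]
tcp_rot: [-0.104, 0.995, -0.0, 0.0]
ft_force: [0.3, -0.4, 0.1]
grip_width: 0.0003
grasp_force: 0.0
time_s: 5.68
ee_pos: [0.6202, -0.0862, 0.0213]
tcp_rot: [-0.104, 0.995, -0.0, -0.0]
ft_force: [-1.8, 0.2, 1.0]
grip_width: 0.0
grasp_force: 1.1
time_s: 5.92
ee_pos: [0.6235, -0.0854, 0.0213]
tcp_rot: [-0.104, 0.995, -0.0, 0.0]
ft_force: [0.4, -0.2, 0.0]
grip_width: 0.0002
grasp_force: 0.2
side [(0.71, array([ 0.641, -0.072,  0.034]))]
top []
```

View pics/side3.png

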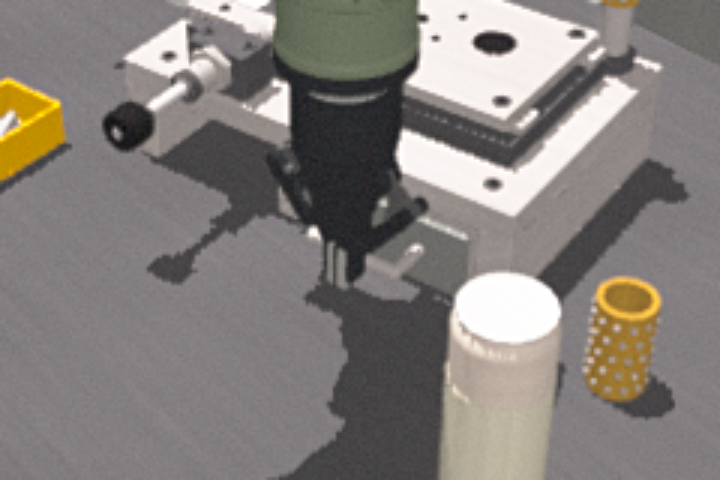

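The drawer is now almost under the shoe. I'll go on in small steps until I feel the stop.

To row units: -0.003 m is -0.048.

```bash
for i in 1; do :; done; python3 -m jog '[{"aperture":0,"trans":[-0.048,0,0]},{"aperture":0}]'|grep -E 'ee_|ft'; python3 -m jog '[{"aperture":0,"trans":[-0.032,0,0]},{"aperture":0}]'|grep -E 'ee_|ft'; python3 -m jog '[{"aperture":0,"trans":[-0.032,0,0]},{"aperture":0}]'|grep -E 'ee_|ft'
```

```text
ee_pos: [0.6264, -0.0849, 0.0213]
ft_force: [-0.7, -0.0, -0.8]
ee_pos: [0.6282, -0.0845, 0.0213]
ft_force: [0.4, 1.2, -0.6]
ee_pos: [0.6301, -0.0841, 0.0213]
ft_force: [-0.3, 0.0, -0.7]
```

To row units: -0.002 m is -0.032.

```bash
python3 -m jog '[{"aperture":0,"trans":[-0.032,0,0]},{"aperture":0}]'|grep -E 'ee_|ft'; python3 -m jog '[{"aperture":0,"trans":[-0.032,0,0]},{"aperture":0}]'|grep -E 'ee_|ft'; python3 -m jog '[{"aperture":0,"trans":[-0.032,0,0]},{"aperture":0}]'|grep -E 'ee_|ft'
python3 - <<'E'
from h import *
st=get_state();im,d=grab_frame("wrist");cv2.imwrite("pics/w4.png",im[:,:,::-1])
E
```

```text
ee_pos: [0.6307, -0.0841, 0.0211]
ft_force: [-8.9, -1.2, 5.1]
ee_pos: [0.6309, -0.084, 0.021]
ft_force: [-22.2, -2.3, 13.2]
ee_pos: [0.6312, -0.0841, 0.0209]
ft_force: [-35.7, -2.8, 22.5]
```

View pics/w4.png

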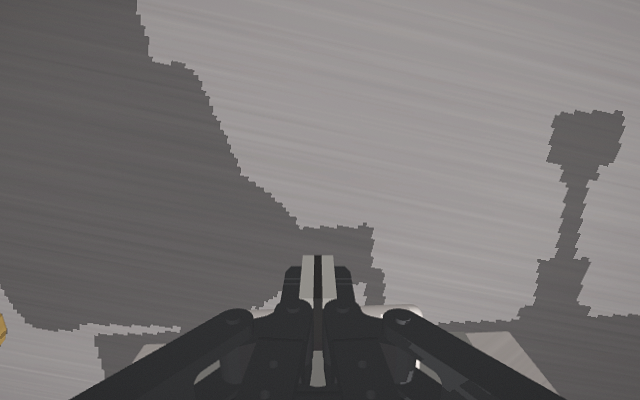

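The stop pushes back hard. I'll retreat and check the drawer.

To row units: -0.0625 m is -1, -0.06 m is -0.96.

```bash
python3 -m jog '[{"aperture":0,"trans":[0.128,0,0]},{"aperture":0,"trans":[0.48,0,0]},{"aperture":0,"trans":[0.64,0,0]},{"aperture":0,"trans":[0.32,0,-0.64]},{"aperture":0,"trans":[0,0,-1]},{"aperture":0,"trans":[0,0,-0.96]},{"aperture":0,"trans":[0.48,0,-0.48]},{"aperture":0}]'
python3 - <<'E'
from h import *
for c in("side","top","wrist"):
    st=get_state();im,d=grab_frame(c)
    if c=="side":cv2.imwrite(f"pics/side5.png",cv2.resize(im[150:310,220:460,::-1],None,fx=3,fy=3))
    if c=="top":cv2.imwrite(f"pics/top5.png",cv2.resize(im[100:240,220:440,::-1],None,fx=3.5,fy=3.5))
    for n,z in dict(drawer_handle=.034,pull_rod=.114,barrel_mouth=.114).items():
        for r in spot_point(c,n)[:1]:print(c,n,round(r["conf"],2),np.round(r["position"]),np.round(world(c,r["position"],z=z,st=st),4))
E
```

```text
time_s: 8.68
ee_pos: [0.5104, -0.1101, 0.216]
tcp_rot: [-0.103, 0.995, -0.001, 0.002]
ft_force: [-0.3, -0.5, 0.4]
grip_width: 0.0
grasp_force: 0.0
side drawer_handle 0.82 [338. 231.] [ 0.6476 -0.0715  0.034 ]
side pull_rod 0.53 [264. 194.] [0.5419 0.0524 0.114 ]
side barrel_mouth 0.91 [281. 178.] [0.6086 0.0792 0.114 ]
top drawer_handle 0.87 [337. 172.] [ 0.6544 -0.0739  0.034 ]
top pull_rod 0.77 [278. 216.] [0.541  0.0707 0.114 ]
top barrel_mouth 0.63 [273. 189.] [0.6036 0.0854 0.114 ]
wrist pull_rod 0.8 [520. 283.] [0.5406 0.0598 0.114 ]
wrist barrel_mouth 0.62 [513. 354.] [0.6067 0.0811 0.114 ]
```

View pics/side5.png

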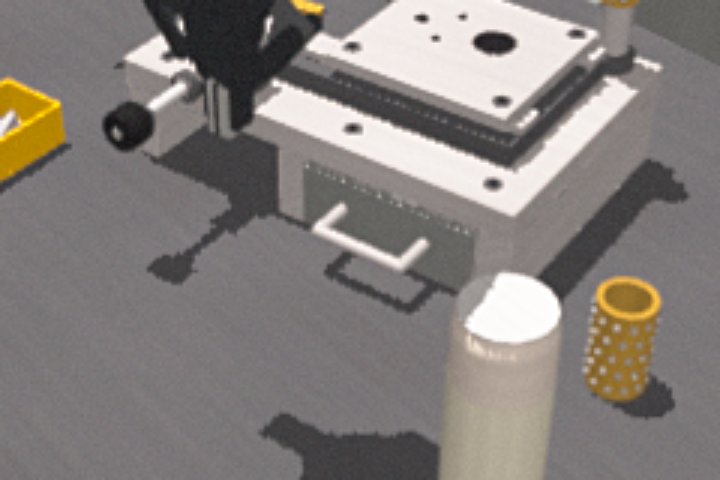

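The drawer's front plate is flush, so it's home. Now I go over the knob with open fingers.

To row units: 0.041 m is 0.656, 0.04 m is 0.64.

```bash
python3 -m jog '[{"aperture":0.085,"trans":[-0.272,0.656,0]},{"aperture":0.085,"trans":[-0.272,0.656,0]},{"aperture":0.085,"trans":[-0.272,0.656,0]},{"aperture":0.085,"trans":[-0.272,0.64,0]},{"aperture":0.085},{"aperture":0.085}]'
python3 - <<'E'
from h import *
st=get_state();print(np.round(st["ee_pos"],4),st["grip_width"])
for c in ("wrist","side","top"):
  st=get_state();im,d=grab_frame(c)
  if c=="wrist":cv2.imwrite("pics/w6.png",im[:,:,::-1])
  for n in("pull_rod","barrel_mouth"):
    for r in spot_point(c,n)[:1]:print(c,n,round(r["conf"],2),np.round(r["position"]),np.round(world(c,r["position"],z=.114,st=st),4))
E
```

```text
time_s: 10.02
ee_pos: [0.5434, 0.0635, 0.2137]
tcp_rot: [-0.104, 0.995, -0.0, -0.0]
ft_force: [-0.7, 0.4, 0.5]
grip_width: 0.0849
grasp_force: 0.0
[0.5434 0.0635 0.2137] 0.0849054250863337
wrist pull_rod 0.73 [255. 346.] [0.6764 0.0367 0.114 ]
wrist barrel_mouth 0.7 [487. 194.] [0.5094 0.1814 0.114 ]
side pull_rod 0.89 [261. 194.] [0.5367 0.0563 0.114 ]
side barrel_mouth 0.93 [282. 180.] [0.6058 0.0718 0.114 ]
top pull_rod 0.36 [407. 152.] [ 0.7    -0.2349  0.114 ]
top barrel_mouth 0.86 [273. 191.] [0.6005 0.0848 0.114 ]
```

View pics/w6.png

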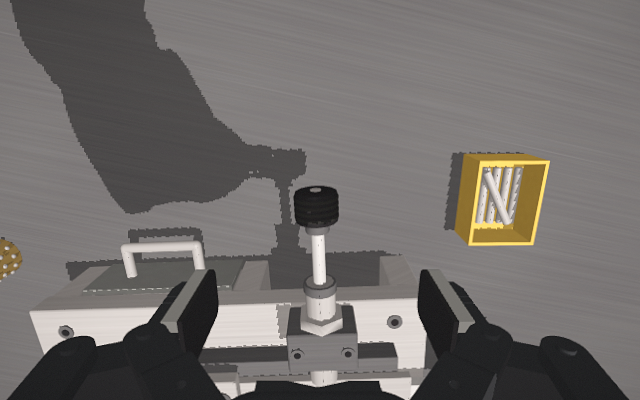

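The picture shows the knob centred at about (316,207), and the rod runs straight down the image to the collar at (319,285). Laterally and in angle the tool is well aligned. I'll check the position along the rod.

```bash
python3 - <<'E'
from h import *
st=get_state();im,d=grab_frame("wrist")
for p in((316,207),(316,195),(316,222),(319,283)):
    w=world("wrist",p,z=.114,st=st);q=world("wrist",p,depth=float(d[p[1],p[0]]),st=st)
    T=Ro.from_quat(st["tcp_rot"]).as_matrix();print(p,np.round(w,4),np.round(q,4),"tool",np.round(T.T@(w-st["ee_pos"]),4),np.round(T.T@(q-st["ee_pos"]),4))
E
```

```text
(316, 207) [0.545  0.0627 0.114 ] [0.5396 0.0616 0.1305] tool [-0.0012 -0.0016  0.0998] [ 0.0043 -0.0015  0.0833]
(316, 195) [0.5361 0.0608 0.114 ] [0.5317 0.0599 0.1291] tool [ 0.0079 -0.0016  0.0998] [ 0.0124 -0.0015  0.0848]
(316, 222) [0.5565 0.0651 0.114 ] [0.5501 0.0638 0.1311] tool [-0.0129 -0.0016  0.0998] [-0.0064 -0.0015  0.0827]
(319, 283) [0.6063 0.0779 0.114 ] [0.6033 0.0772 0.1191] tool [-0.0643  0.0007  0.0998] [-0.0613  0.0006  0.0947]
```

To row units: 0.04 m is 0.64, -0.001 m is -0.016.

```bash
python3 -m jog '[{"aperture":0.085,"trans":[0.016,-0.016,0.64]},{"aperture":0.085,"trans":[0,0,0.64]},{"aperture":0.085,"trans":[0,0,0.592]},{"aperture":0.085},{"aperture":0.03},{"aperture":0.02},{"aperture":0.02},{"aperture":0.02},{"aperture":0.02},{"aperture":0.02}]' 90
```

```text
time_s: 11.78
ee_pos: [0.5433, 0.0624, 0.0981]
tcp_rot: [-0.104, 0.995, -0.001, 0.001]
ft_force: [-3.0, -4.2, 18.6]
grip_width: 0.0295
grasp_force: 87.5
```

The width of 29.5 mm is less than the knob's 32 mm and there is an upward push, so the pads sit above the axis. I'll reopen, go 8 mm lower and grip again.

To row units: 0.008 m is 0.128.

```bash
python3 -m jog '[{"aperture":0.06},{"aperture":0.06},{"aperture":0.06},{"aperture":0.06,"trans":[0,0,0.128]},{"aperture":0.06},{"aperture":0.02},{"aperture":0.02},{"aperture":0.02},{"aperture":0.02},{"aperture":0.02},{"aperture":0.02}]' 90
```

```text
time_s: 13.15
ee_pos: [0.5429, 0.0623, 0.0893]
tcp_rot: [-0.104, 0.995, -0.001, 0.0]
ft_force: [-1.7, -4.3, 7.8]
grip_width: 0.0301
grasp_force: 88.1
```

To row units: 0.006 m is 0.096, 0.005 m is 0.08.

```bash
python3 -m jog '[{"aperture":0.02,"trans":[0.08,0,0]},{"aperture":0.02,"trans":[0.096,0,0]},{"aperture":0.02,"trans":[0.096,0,0]},{"aperture":0.02,"trans":[0.096,0,0]},{"aperture":0.02,"trans":[0.08,0,0]},{"aperture":0.02,"trans":[0.032,0,0]},{"aperture":0.02},{"aperture":0.02}]'
python3 - <<'E'
from h import *
st=get_state();print(np.dot(np.array(st["ee_pos"])-[0.5429,.0623,.0893],Ro.from_quat(st["tcp_rot"]).as_matrix()[:,0]))
for c in("side","wrist","top"):
    st=get_state();im,d=grab_frame(c)
    o=[]
    for n in("rod_mark","barrel_mouth","pull_rod"):
        for r in spot_point(c,n)[:1]:print(c,n,round(r["conf"],2),np.round(r["position"],1),np.round(world(c,r["position"],z=.114,st=st),4))
    if c!="top":
        u,v,w,h=(245,150,70,60) if c=="side" else (250,180,140,160)
        o=cv2.resize(im[v:v+h,u:u+w,::-1],(700,600) if c=="side" else (525,600),interpolation=cv2.INTER_CUBIC);cv2.imwrite(f"pics/{c}7.png",o)
E
```

```text
time_s: 14.15
ee_pos: [0.5158, 0.0554, 0.0893]
tcp_rot: [-0.103, 0.995, -0.001, 0.002]
ft_force: [16.2, -10.5, -3.8]
grip_width: 0.0298
grasp_force: 89.1
0.02795619200178941
side rod_mark 0.72 [277.7 180.4] [0.5969 0.0772 0.114 ]
side barrel_mouth 0.62 [281.6 178.3] [0.6087 0.0786 0.114 ]
side pull_rod 0.6 [253.4 200.2] [0.5126 0.0479 0.114 ]
wrist pull_rod 0.58 [316.9 303.2] [0.515  0.0546 0.114 ]
top rod_mark 0.44 [273.6 185.7] [0.6122 0.0832 0.114 ]
top barrel_mouth 0.57 [272.7 189.2] [0.6038 0.0851 0.114 ]
top pull_rod 0.6 [271.9 188.4] [0.6057 0.087  0.114 ]
```

View pics/side7.png

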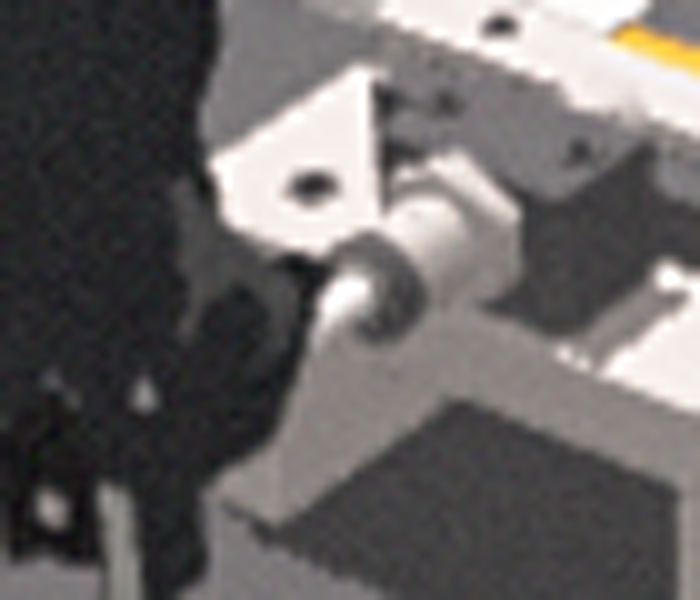

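The grip followed 28 mm and the spring force is about 14 N, as expected, but the groove hardly shows against the dark collar. I'll overshoot to about 38 mm, short of the 45 mm stop, to see the groove clear of the mouth, and then come back.

To row units: 0.005 m is 0.08.

```bash
python3 -m jog '[{"aperture":0.02,"trans":[0.08,0,0]},{"aperture":0.02,"trans":[0.08,0,0]},{"aperture":0.02},{"aperture":0.02}]'
python3 - <<'E'
from h import *
st=get_state();print(np.dot(np.array(st["ee_pos"])-[0.5429,.0623,.0893],Ro.from_quat(st["tcp_rot"]).as_matrix()[:,0]))
im=np.mean([grab_frame("side")[0] for _ in range(4)],0).astype(np.uint8)
for n in("rod_mark","barrel_mouth"):
    for r in spot_point("side",n)[:2]:print(n,round(r["conf"],2),np.round(r["position"],1),np.round(world("side",r["position"],z=.114),4))
cv2.imwrite("pics/side8.png",cv2.resize(im[160:200,255:305,::-1],(750,600),interpolation=cv2.INTER_CUBIC))
# expected mouth & groove pixels along rod
i=camera_info("side");K=np.array(i["intrinsics"]);rv=cv2.Rodrigues(np.array(i["R"]))[0]
k=np.array([[.543-s*.978+.062*.978, .0635-s*.207+.062*.207,.114] for s in(0,.004,.008,.012)])
print(cv2.projectPoints(k,rv,np.array(i["t"],float),K,np.array([i["k1"],0,0,0.]))[0].reshape(-1,2).round(1).tolist())
E
```

```text
time_s: 15.25
ee_pos: [0.5064, 0.053, 0.0893]
tcp_rot: [-0.103, 0.995, -0.001, 0.003]
ft_force: [19.1, -13.7, -6.0]
grip_width: 0.0302
grasp_force: 89.2
0.037595814548701256
rod_mark 0.64 [277.3 180.6] [0.5958 0.0771 0.114 ]
barrel_mouth 0.72 [281.  179.9] [0.6038 0.074  0.114 ]
[[280.3, 179.5], [279.1, 180.3], [277.9, 181.0], [276.7, 181.8]]
```

View pics/side8.png

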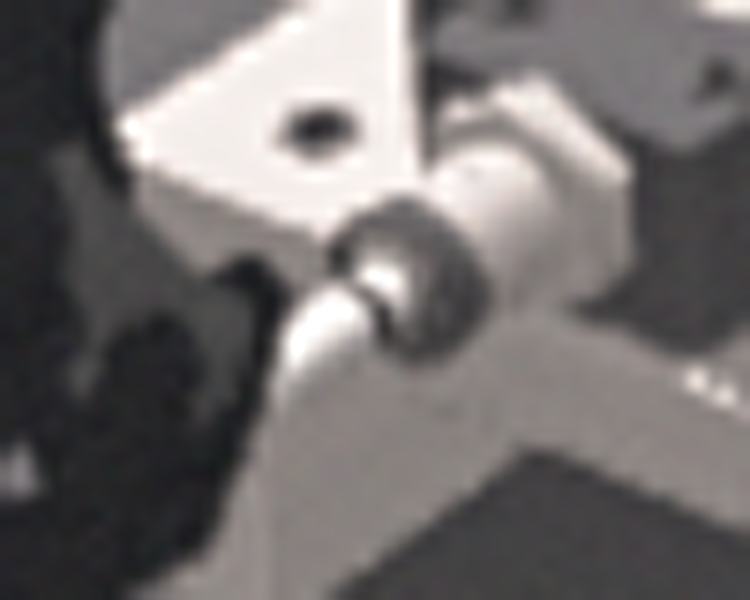

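The groove shows as a dark ring at about (279.5,180), with bright rod between it and the collar face. That is about 2.5 px, or 7–8 mm, in front of the mouth, so there has been no slip. I'll go back 7.6 mm to 30 mm.

To row units: -0.004 m is -0.064, -0.0036 m is -0.0576.

```bash
python3 -m jog '[{"aperture":0.02,"trans":[-0.064,0,0]},{"aperture":0.02,"trans":[-0.0576,0,0]},{"aperture":0.02},{"aperture":0.02},{"aperture":0.02},{"aperture":0.02},{"aperture":0.02},{"aperture":0.02},{"aperture":0.02}]'
python3 - <<'E'
from h import *
st=get_state();print(np.dot(np.array(st["ee_pos"])-[0.5429,.0623,.0893],Ro.from_quat(st["tcp_rot"]).as_matrix()[:,0]))
grab_frame("side")
for n,z in(("drawer_handle",.034),("rod_mark",.114),("barrel_mouth",.114)):
    for r in spot_point("side",n)[:1]:print(n,round(r["conf"],2),np.round(r["position"],1),np.round(world("side",r["position"],z=z),4))
E
```

```text
time_s: 16.68
ee_pos: [0.5137, 0.0549, 0.0893]
tcp_rot: [-0.103, 0.995, -0.001, 0.003]
ft_force: [18.5, -10.5, -5.1]
grip_width: 0.03
grasp_force: 89.3
0.03004689369985334
drawer_handle 0.8 [336.9 230.6] [ 0.6465 -0.0691  0.034 ]
rod_mark 0.7 [282.8 179.4] [0.6081 0.0731 0.114 ]
barrel_mouth 0.67 [283.6 177.6] [0.6139 0.078  0.114 ]
```

The rod is out 30.0 mm and held at 89 N, and the drawer handle is still at its home position.

```bash
python3 -c "from rig import sign_off; print(sign_off())"
```

```text
the job is handed in; nothing more can be done
None
```

I handed the job in with the drawer pushed home and the gripper still holding the knob at about 89 N. By the arm's own reading the rod is 30.0 mm out, which puts the groove at the barrel's mouth. I kept the arm clear of the can, ball cage and tin, but did not measure them again at the end, and sign-off returned no verdict.

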